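# Hang the washed mincer ring to dry on its rod

## Robot

A 7-joint arm with a two-finger parallel gripper is mounted at the origin on the work surface. World frame = base frame: x ahead of the robot, y to its left, z up, the work surface at z = 0. Lengths are in m, angles in rad, forces in N, time in s.
With the tool pointing down it reaches from about 0.4 to 0.85 m from the base axis. Payload 10.4 kg.
Tool frame: the origin (TCP) lies between the finger pads; the fingertips stand 19 mm ahead of it and the grasp point (between the pads) is the TCP (manip.tip_reach is the z of the fingertips in the tool frame, in m); z points along the fingers, y is the direction in which the jaws open and shut (so a half turn about z gives the same grasp; the last joint's range is limited). The gripper opens to 85 mm and grips with 20 to 120 N. Pads are 22 mm wide; open, the fingers measure 114 mm over their backs; the gripper's body (76 mm by 85 mm) begins 54 mm behind the grasp point. The pads swing forward as they close: fully open they stand 13 mm farther back than shut.
Start: joints at [1.144, 0.332, -0.065, 1.46, 0.022, 1.35, -0.088], TCP at [0.246, -0.575, 0.25] pointing down, gripper open.
Joint ranges: [-2.6, 2.6], [-0.5, 2.12], [-1.47, 1.34], [0.16, 2.42], [-1.27, 4.41], [0.06, 2.06], [-2.6, 2.6]. Speed limits (rad/s): [2.22, 2.22, 2.79, 2.79, 3.14, 3.14, 3.14].

## Interface

Orientations are given as a unit quaternion [x, y, z, w].
In Python, from workcell import sensors, cams, manip gives the robot as it stands.
- The arm moves only by the shell command python3 -m jog 'ROWS' [FORCE]. ROWS is JSON, a list of rows, each a list of 3 entries, a list of its own where there are three numbers: the shift along the world's x, y, z in m, then the turn, a rotation vector about the world's x, y, z in rad, then the opening in per cent of the stroke, from 0 (shut) to 100 (fully open). In form: [[[dx, dy, dz], [wx, wy, wz], grip], ...]. A call has 1 to 5 rows; each row shifts and turns the pose as measured when the row begins; what a row does not reach is not made up. A row lasts 1/8 s, in which the tool goes at most 62.5 mm and 10.7 degrees, less where a joint would pass 70% of its speed; a pose out of reach is approached as far as the arm can. A call with a gripper value outside its range is refused whole. The fingers move at their own pace and stop on an object; FORCE is the grip in N (left out, the last holds). Time passes only in rows, so rows that do not move let the fingers close. It gives the time, the measured TCP pose, the force and the opening at its end, in the units of the state.
- sensors.get_obs(): the state, without advancing time (a new reading comes with each control period).
- cams.camera(name): name is "scene" or "top" or "wrist"; returns (picture, depth): 384x512x3 uint8, red, green, blue; 384x512 float32, m along the optical axis (not along the pixel's ray), 0 where there is no reading.
- cams.camera_model(name): a dict with "intrinsics" (3x3 intrinsics, pixels), "view" (4x4, takes a point from world to camera coordinates). Camera axes: x right, y down, z forward; pixel columns grow to the right and rows downward; lengths in m; the calibration is good to about 2 mm. The wrist camera is an equidistant fisheye: a pixel r from the principal point sees the ray r / f radians off the axis. A picture is of the moment at which its call begins: read the wrist's pose just before it. camera_model takes no time and is no camera call; for the wrist camera it gives the pose at the moment of the call.
- manip.hand_in(): hands the job in, once; it reports no verdict.
The state is a dict: "clock": time; "joint_pos": joint angles; "joint_velocities": joint speeds; "tau": joint torques, N m; "position": TCP position; "ee_rot": TCP orientation; "ft_force": force on the tool from outside, world axes, zero at the start; "torque": the same for the moment, N m; "grip_width": opening from 0.0 (shut) to 1.0 (fully open).
Only numpy, scipy, OpenCV 4.12 (cv2) and the standard library are available. Lean on these libraries where they do the work, as an engineer would, in place of code of your own. Each camera call takes 0.05 s, during which the arm holds its last target.

## Task

Take the steel rod by its black handle out of the two-forked drying rack and thread it through the centre hole of the washed mincer ring on the drip stand; the perforated plate inside has slipped sideways, so feel gently for its hole, never ramming it. Lift the ring on the rod and lay the rod back down in both forks, the way it lay, with the ring hanging freely between the forks, then let go. Do not touch the clean ring with the gripper or arm, and leave the bowl, the wooden stomper and the jar where they are.

Things in the scene. Friction and masses are not known exactly. Their poses are not given: they have to be found in the camera images.
- rod_grip (a point): Centre of the rod's black box-shaped handle, 80 mm long (from 45 behind to 35 ahead of this point), 24 wide, 28 high. x points along the rod to its tip, z up as it lies. Next comes a steel guard disc, 36 diameter, 35 to 41 ahead, then the bare shaft. Rod about 240 g, balance point about 80 ahead. It starts level in both forks, tip towards the rack's +x, this point 105 behind the rack's middle.
- rod_mid (a point): Point on the rod's axis 105 mm ahead of the handle's centre, mid-way between the forks as the rod lies in the rack. Axes as rod_grip. The bare steel shaft, 14 mm diameter, runs from 64 behind to 78 ahead of this point.
- rod_tip (a point): Tip of the rod, on its axis, 185 mm ahead of the handle's centre: the end of a small flat nose, 11 mm diameter and 2 long. Axes as rod_grip.
- ring_center (a point): Centre of the aluminium mincer ring: 84 mm outer, 56 inner diameter, 40 long along its x (its axis, level, 57 above the table at first), four lugs out to 60; stands on two. About 260 g with plate, uncertain. The perforated plate inside, mid-way along, has a centre hub with the hole, SHIFTED from this point along the ring's y (level) by an unknown -10 to +10 mm, same height, stuck there.
- ring: The same mincer ring, origin and axes at its centre. Its inner plate is 62 mm across, 8 thick (small perforations are blind), the hub 32 outer diameter, 24 long, bore 18 for the 14 rod, a plain edge; the hub's front face lies 8 inside the ring's front face. The rod goes in from the ring's -x side, moving along its +x.
- rack_notch (a point): Rack point 120 mm above the table, mid-way between its two forks, on the axis of a rod seated in both. The steel forks, 10 thick, stand 50 before and 50 beyond it along the rack's x; their V notches (45 degree sides) open upward, prongs ending 14 above and 15 to 22 to either side of this point. White base 150 (x) by 110 by 12 high.
- stand: Drip stand under the ring: white base 130 (x) by 140 by 12 mm high, origin at the centre of its underside, straight below the ring's centre at the start, same x axis. Two steel pegs, 10 diameter, up to 85 above the table, 27 beyond the origin in x and 33 to either side, back the ring (2 mm gap) against a push towards +x; the rod passes between them.
- rod: The whole rod; origin and axes as rod_grip.
- bowl: Bystander: steel bowl, 170 diameter, 75 high; origin at its underside.
- stomper: Bystander: turned wooden stomper standing upright, 52 diameter, 165 high; origin at its underside.
- jar: Bystander: glass jar, 70 diameter, 100 high; origin at its underside.
Mind the look-alikes: they are no part of the job. Leave any pink look-alike of the rod alone.

How it is judged:
By the outcome, as a careful person would: the job done as asked, in the order asked, and still so for the second after the job is handed in, with the robot touching nothing.
It also fails if it takes over 72 s, if anything falls off the work surface, if the arm or the gripper's body presses on something with over 40 N, if the wrist force passes 120 N, or if a joint passes its speed limit or range.

## Working session

There is one attempt and no reset: what is moved stays moved. The work goes in short steps, Python scripts to look and compute and a shell command to move; the robot and the scene stay as the last step left them, time stands still between calls to the robot, and variables do not carry over. Pictures are saved under pics/ and viewed, and the job is handed in when it is done.

```bash
ls; mkdir -p pics
python3 - <<'E'
from workcell import sensors,cams,manip
import cv2,numpy as np
print(sensors.get_obs())
for n in ["scene","top","wrist"]:
    m=cams.camera_model(n);print(n,np.round(m['intrinsics'],1).tolist(),np.round(m['view'],3).tolist())
    p,d=cams.camera(n);cv2.imwrite(f'pics/{n}0.png',p[:,:,::-1]);np.save(f'pics/{n}0.npy',d)
E
```

```text
pics
{'clock': 0.0, 'joint_pos': array([ 1.14437708,  0.3328713 , -0.06473213,  1.46093375,  0.02157487,
        1.3499233 , -0.0884549 ]), 'joint_velocities': array([ 1.66010701e-03, -9.56409742e-04,  3.13076257e-04,  2.41592906e-05,
        5.51002762e-04, -2.49451120e-03,  9.95752131e-04]), 'tau': array([ 1.52916014e-03, -6.25459743e+01,  4.99206595e-02, -3.91602159e+01,
        1.63103419e-02,  1.00541959e-02, -7.89782098e-05]), 'position': array([ 0.24546443, -0.57439458,  0.24951996]), 'ee_rot': array([ 9.79676049e-01,  2.00584943e-01, -1.60548186e-04, -7.02574017e-04]), 'ft_force': array([-0.04954725,  0.96172059,  0.53009694]), 'torque': array([ 0.03834945, -0.03675386, -0.01899504]), 'grip_width': 0.9949905126387074}
scene [[378.2, 0.0, 259.9], [0.0, 378.2, 191.2], [0.0, 0.0, 1.0]] [[0.006, 1.0, 0.013, 0.028], [0.602, 0.007, -0.798, -0.235], [-0.798, 0.013, -0.602, 1.484], [0.0, 0.0, 0.0, 1.0]]
top [[460.5, 0.0, 250.1], [0.0, 460.5, 192.4], [0.0, 0.0, 1.0]] [[0.011, -1.0, 0.004, -0.056], [-0.975, -0.012, -0.223, 0.556], [0.223, -0.001, -0.975, 1.294], [0.0, 0.0, 0.0, 1.0]]
wrist [[297.3, 0.0, 252.2], [0.0, 297.3, 191.7], [0.0, 0.0, 1.0]] [[0.393, -0.92, -0.001, -0.625], [-0.878, -0.375, 0.296, -0.039], [-0.273, -0.115, -0.955, 0.379], [0.0, 0.0, 0.0, 1.0]]
```

View pics/scene0.png

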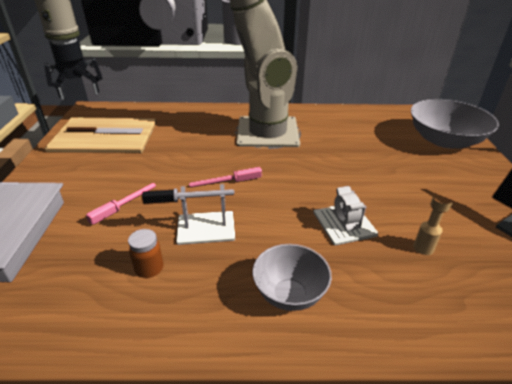

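View pics/top0.png

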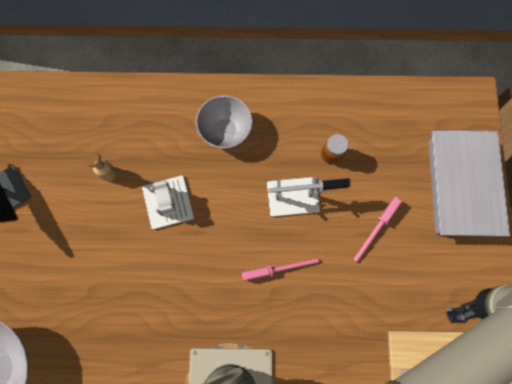

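View pics/wrist0.png

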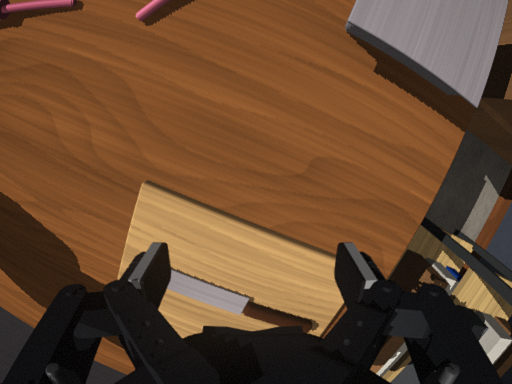

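```bash
cat > h.py <<'E'
from workcell import sensors,cams,manip
import cv2,numpy as np
def cloud(n,d,m=None):
    m=m or cams.camera_model(n);K=m['intrinsics'];V=np.linalg.inv(m['view'])
    v,u=np.mgrid[:d.shape[0],:d.shape[1]]
    P=np.stack([(u-K[0,2])/K[0,0]*d,(v-K[1,2])/K[1,1]*d,d],-1)
    return P@V[:3,:3].T+V[:3,3]
def ray(n,uv,z):
    m=cams.camera_model(n);K=m['intrinsics'];V=np.linalg.inv(m['view'])
    r=V[:3,:3]@np.array([(uv[0]-K[0,2])/K[0,0],(uv[1]-K[1,2])/K[1,1],1]);c=V[:3,3]
    return c+r*(z-c[2])/r[2]
E
python3 - <<'E'
from h import *
t=cv2.imread('pics/top0.png');s=cv2.imread('pics/scene0.png')
a=cv2.resize(t[160:240,130:230],None,fx=4,fy=4,interpolation=2);b=cv2.resize(t[160:240,260:360],None,fx=4,fy=4,interpolation=2)
c=cv2.resize(s[175:255,300:400],None,fx=4,fy=4,interpolation=2);e=cv2.resize(s[175:255,140:240],None,fx=4,fy=4,interpolation=2)
cv2.imwrite('pics/crop.png',cv2.resize(np.vstack([np.hstack([a,b]),np.hstack([c,e])]),(750,600)))
d=np.load('pics/top0.npy');P=cloud('top',d)
hgt=P[...,2]
for (u0,u1,v0,v1,nm) in [(130,230,160,240,'stand'),(260,360,160,240,'rack')]:
    q=P[v0:v1,u0:u1].reshape(-1,3)
    for lo,hi in [(0.008,0.018),(.03,.07),(.07,.09),(.09,.105),(.105,.14)]:
        k=q[(q[:,2]>lo)&(q[:,2]<hi)]
        if len(k)>10:
            r=cv2.minAreaRect(k[:,:2].astype(np.float32));print(nm,lo,hi,len(k),k.mean(0).round(4),np.round(r[0],4),np.round(r[1],4),round(r[2],1))
# white base + handle + shaft by depth
E
```

```text
stand 0.008 0.018 1174 [0.5299 0.1945 0.0124] [0.5403 0.1585] [0.2267 0.2841] 10.9
stand 0.03 0.07 93 [0.5208 0.1924 0.0493] [0.5319 0.2049] [0.0816 0.0511] 16.2
stand 0.07 0.09 60 [0.532  0.2047 0.0838] [0.5319 0.2046] [0.0793 0.0503] 15.9
stand 0.09 0.105 386 [0.5358 0.2002 0.0973] [0.5354 0.2003] [0.088  0.0403] 16.4
rack 0.008 0.018 1200 [ 0.5513 -0.1831  0.0122] [ 0.5508 -0.2439] [0.22   0.2775] 14.4
rack 0.03 0.07 53 [ 0.5948 -0.2323  0.045 ] [ 0.594  -0.2358] [0.0633 0.2316] 34.5
rack 0.105 0.14 659 [ 0.5621 -0.2281  0.1281] [ 0.5616 -0.217 ] [0.0511 0.2299] 5.7
```

View pics/crop.png

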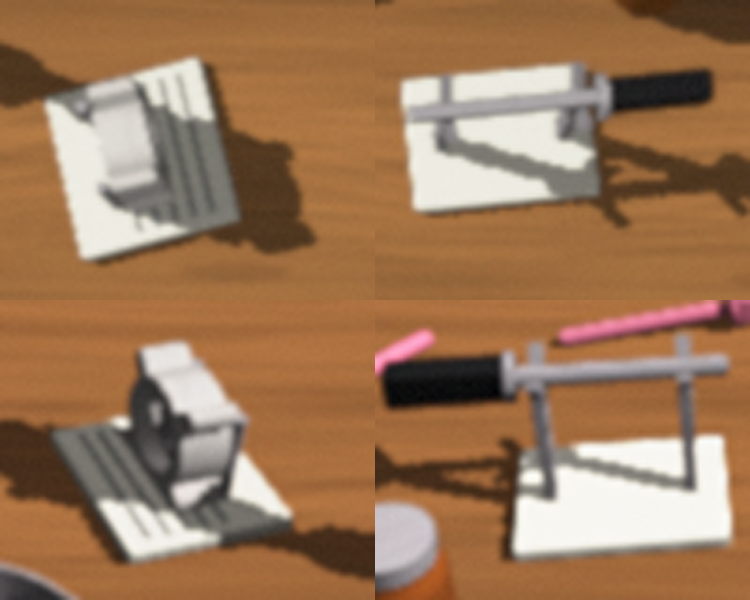

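Run:
```python
from h import *
t=cv2.imread('pics/top0.png');d=np.load('pics/top0.npy');P=cloud('top',d)
hsv=cv2.cvtColor(t,cv2.COLOR_BGR2HSV)
low=(hsv[...,1]<70)
def comp(box,mask,f=1):
    u0,u1,v0,v1=box;M=np.zeros_like(mask);M[v0:v1,u0:u1]=mask[v0:v1,u0:u1]
    n,l,st,_=cv2.connectedComponentsWithStats(M.astype(np.uint8));i=1+np.argmax(st[1:,4]);return l==i
for nm,box,c in [('stand',(135,205,165,240),None),('rack',(262,325,170,222),None)]:
    M=comp(box,low)
    z=P[...,2]
    q=P[M&(z<.02)][:,:2].astype(np.float32)
    r=cv2.minAreaRect(q);print(nm,M.sum(),len(q),r, 'z',np.median(P[M&(z<.02)][:,2]))
    # corners by rays on z=.012
    c=cv2.convexHull(np.argwhere(M)[:,::-1].astype(np.int32))
    R=np.array([ray('top',p[0],.012)[:2] for p in c],np.float32);print(cv2.minAreaRect(R))
# rod: handle dark
box=(300,360,170,200);Mh=np.zeros(t.shape[:2],bool);Mh[170:200,300:360]=True
Mh&=(hsv[...,2]<60)&(P[...,2]>.1)
q=P[Mh];print('handle',len(q),q.mean(0),np.percentile(q[:,2],[5,50,95]));r=cv2.minAreaRect(q[:,:2].astype(np.float32));print(r)
# shaft
Ms=np.zeros(t.shape[:2],bool);Ms[175:200,262:318]=True
Ms&=(P[...,2]>.1)&(P[...,2]<.135)
q=P[Ms];print('shaft',len(q),q.mean(0),np.percentile(q[:,2],[5,50,95]),cv2.minAreaRect(q[:,:2].astype(np.float32)))
# ring
Mr=np.zeros(t.shape[:2],bool);Mr[165:220,140:190]=True
Mr&=(P[...,2]>.06)
q=P[Mr];print('ring',len(q),q.mean(0),np.percentile(q[:,2],[5,50,95]),cv2.minAreaRect(q[:,:2].astype(np.float32)))
```

```text
stand 1998 1392 ((0.5386804938316345, 0.20348580181598663), (0.1468791961669922, 0.13473369181156158), 16.09713363647461) z 0.0116544525497142
((0.5357251167297363, 0.20099225640296936), (0.1439753770828247, 0.13285762071609497), 15.955985069274902)
rack 1880 1409 ((0.5607946515083313, -0.18568602204322815), (0.11611326783895493, 0.16073308885097504), 6.537431240081787) z 0.011547609536517678
((0.5588251948356628, -0.19300168752670288), (0.11320202052593231, 0.17662861943244934), 6.22273588180542)
handle 205 [ 0.56790327 -0.29002614  0.13320611] [0.12716412 0.13345503 0.13784892]
((0.5687313079833984, -0.2898041307926178), (0.02273951843380928, 0.07150597870349884), 7.56791877746582)
shaft 338 [ 0.55718644 -0.17444436  0.12508031] [0.11886007 0.12518348 0.13089977] ((0.5569989085197449, -0.17043671011924744), (0.051109131425619125, 0.1363288015127182), 5.675709247589111)
ring 491 [0.5285936  0.19613984 0.11481254] [0.06851682 0.09623474 0.10382761] ((0.4004288911819458, 0.10599679499864578), (0.41930660605430603, 0.07247603684663773), 36.57656478881836)
```

```bash
cat >> h.py <<'E'
from scipy.spatial.transform import Rotation as Ro
def st():
    o=sensors.get_obs();R=Ro.from_quat(o['ee_rot']).as_matrix()
    print('t',round(o['clock'],2),'p',o['position'].round(4),'x',R[:,0].round(3),'z',R[:,2].round(3),'j',o['joint_pos'].round(2),'F',o['ft_force'].round(1),'T',o['torque'].round(2),'g',round(o['grip_width'],3));return o,R
E
python3 - <<'E'
from h import *
o,R=st()
V=np.linalg.inv(cams.camera_model('wrist')['view'])
print('cam in tool',(R.T@(V[:3,3]-o['position'])).round(4)); print((R.T@V[:3,:3]).round(3))
# desired view tool orientation: x along ring axis, tilted forward by a about y
a=np.radians(16.2);ax=np.array([-np.sin(a),np.cos(a),0])
C=np.array([.5356,.2005,.057])
for tilt in (35,45,55):
    th=np.radians(tilt)
    z=np.array([0,0,-1])*np.cos(th)+ax*np.sin(th); x=ax*np.cos(th)+np.array([0,0,1])*np.sin(th)
    Rt=np.stack([x,np.cross(z,x),z],1)
    rv=(Ro.from_matrix(Rt)*Ro.from_matrix(R).inv()).as_rotvec()
    fwd=Rt@(R.T@V[:3,2]); 
    cam=C-fwd*0.22; tcp=cam-Rt@(R.T@(V[:3,3]-o['position']))
    print(tilt,'rv',rv.round(3),np.degrees(np.linalg.norm(rv)).round(0),'fwd',fwd.round(3),'cam',cam.round(3),'tcp',tcp.round(3), 'd',(tcp-o['position']).round(3))
E
```

```text
t 0.15 p [ 0.2455 -0.5745  0.2497] x [ 0.92   0.393 -0.   ] z [-0.     0.001 -1.   ] j [ 1.14  0.33 -0.06  1.46  0.02  1.35 -0.09] F [0.3 0.  0. ] T [ 0.02  0.02 -0.01] g 1.002
cam in tool [ 0.0747  0.0009 -0.1231]
[[-0.    -0.955 -0.296]
 [ 1.    -0.     0.   ]
 [-0.    -0.296  0.955]]
35 rv [ 0.602 -0.286  1.401] 89.0 fwd [-0.085  0.293 -0.952] cam [0.554 0.136 0.266] tcp [0.551 0.145 0.123] d [ 0.305  0.719 -0.127]
45 rv [ 0.773 -0.367  1.369] 92.0 fwd [-0.13   0.448 -0.885] cam [0.564 0.102 0.252] tcp [0.554 0.135 0.112] d [ 0.308  0.709 -0.138]
55 rv [ 0.942 -0.447  1.328] 97.0 fwd [-0.171  0.588 -0.79 ] cam [0.573 0.071 0.231] tcp [0.556 0.127 0.099] d [ 0.311  0.701 -0.151]
```

```bash
R='[[0.028,0.05,0.006],[0.05,-0.024,0.1],100]'
python3 -m jog '[[[0.028,0.05,0.006],[0.05,-0.024,0.1],100],[[0.028,0.05,0.006],[0.05,-0.024,0.1],100],[[0.028,0.05,0.006],[0.05,-0.024,0.1],100],[[0.028,0.05,0.006],[0.05,-0.024,0.1],100],[[0.028,0.05,0.006],[0.05,-0.024,0.1],100]]'
python3 -m jog '[[[0.028,0.05,0],[0.05,-0.024,0.1],100],[[0.028,0.05,0],[0.05,-0.024,0.1],100],[[0.028,0.05,0],[0.05,-0.024,0.1],100],[[0.028,0.05,0],[0.05,-0.024,0.1],100],[[0.028,0.05,0],[0.05,-0.024,0.1],100]]'
python3 -c "from h import *;st()"
```

```text
clock: 0.78
position: [0.3851, -0.3191, 0.2786]
ee_rot: [0.888, 0.438, 0.083, -0.114]
ft_force: [0.5, -0.9, -0.2]
grip_width: 0.998
clock: 1.4
position: [0.5279, -0.0613, 0.2791]
ee_rot: [0.72, 0.64, 0.16, -0.215]
ft_force: [0.8, -1.2, 0.1]
grip_width: 0.997
t 1.4 p [ 0.5279 -0.0613  0.2791] x [0.129 0.852 0.507] z [-0.045  0.515 -0.856] j [ 0.75  0.31 -0.53  1.56 -0.36  1.5   0.18] F [ 0.8 -1.2  0.1] T [-0.57 -0.09 -0.06] g 0.997
```

```bash
cat >> h.py <<'E'
def want(yaw,tilt,R):
    a=np.radians(yaw-90);ax=np.array([-np.sin(a),np.cos(a),0]);th=np.radians(tilt)
    z=np.array([0,0,-1])*np.cos(th)+ax*np.sin(th); x=ax*np.cos(th)+np.array([0,0,1])*np.sin(th)
    Rt=np.stack([x,np.cross(z,x),z],1)
    return (Ro.from_matrix(Rt)*Ro.from_matrix(R).inv()).as_rotvec()
E
python3 -c "
from h import *
o,R=st();print(want(106.2,40,R))"
```

```text
t 1.4 p [ 0.5279 -0.0613  0.2791] x [0.129 0.852 0.507] z [-0.045  0.515 -0.856] j [ 0.75  0.31 -0.53  1.56 -0.36  1.5   0.18] F [ 0.8 -1.2  0.1] T [-0.57 -0.09 -0.06] g 0.997
[ 0.1736753  -0.08868357  0.36099729]
```

```bash
python3 -m jog '[[[0.012,0.02,-0.03],[0.035,-0.018,0.072],100],[[0.012,0.02,-0.03],[0.035,-0.018,0.072],100],[[0.012,0.02,-0.03],[0.035,-0.018,0.072],100],[[0.012,0.02,-0.03],[0.035,-0.018,0.072],100],[[0.009,0.01,-0.03],[0.034,-0.017,0.072],100]]'
python3 -m jog '[[[0,0,0],[0,0,0],100],[[0,0,0],[0,0,0],100]]'
python3 - <<'E'
from h import *
st();m=cams.camera_model('wrist');p,d=cams.camera('wrist');cv2.imwrite('pics/w1.png',p[:,:,::-1]);np.savez('pics/w1.npz',d=d,**m)
E
```

```text
clock: 2.02
position: [0.5878, 0.0354, 0.1262]
ee_rot: [0.557, 0.756, 0.208, -0.274]
ft_force: [-0.1, -0.9, 0.3]
grip_width: 1.001
clock: 2.28
position: [0.5869, 0.0359, 0.1245]
ee_rot: [0.557, 0.755, 0.208, -0.276]
ft_force: [-0.5, -0.6, 0.2]
grip_width: 1.002
t 2.27 p [0.5869 0.0359 0.1245] x [-0.226  0.727  0.649] z [-0.186  0.621 -0.761] j [ 0.61  0.68 -0.6   1.51 -0.3   1.33  0.48] F [-0.5 -0.6  0.2] T [-0.67 -0.15 -0.05] g 1.002
```

View pics/w1.png

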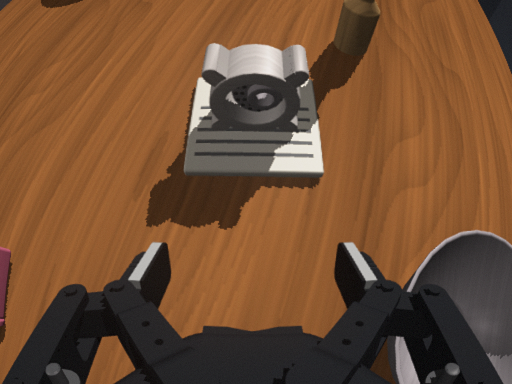

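Run:
```python
import cv2
t=cv2.imread('pics/w1.png')[35:145,180:330];cv2.imwrite('pics/w1c.png',cv2.resize(cv2.convertScaleAbs(t,alpha=1.6),None,fx=5,fy=5,interpolation=2))
```

```text
(no output)
```

View pics/w1c.png

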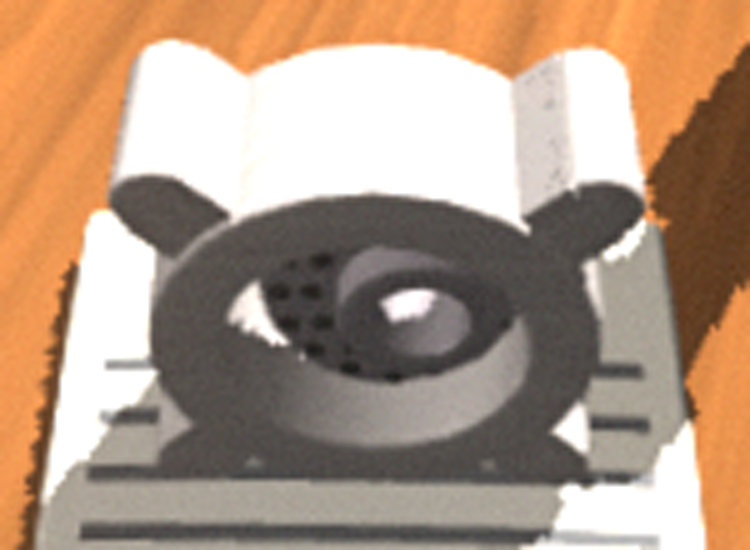

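```bash
cat >> h.py <<'E'
def fray(m,uv):
    K=m['intrinsics'];V=np.linalg.inv(m['view']);x=uv[0]-K[0,2];y=uv[1]-K[1,2];r=np.hypot(x,y);th=r/K[0,0]
    v=np.array([x/r*np.sin(th),y/r*np.sin(th),np.cos(th)]) if r>0 else np.array([0,0,1.])
    return V[:3,3],V[:3,:3]@v
def fz(m,uv,z):
    c,v=fray(m,uv);return c+v*(z-c[2])/v[2]
def fpl(m,uv,n,q):
    c,v=fray(m,uv);return c+v*((q-c)@n)/(v@n)
def fdep(m,uv,dep):
    c,v=fray(m,uv);f=np.linalg.inv(m['view'])[:3,2];return c+v*dep/(v@f)
E
python3 - <<'E'
from h import *
m=dict(np.load('pics/w1.npz'));d=m['d']
a=fz(m,(186,171),.012);b=fz(m,(323,171),.012);print('base front corners',a,b,np.linalg.norm(b-a));e=(b-a)/np.linalg.norm(b-a);print('yaw off',np.degrees(np.arctan2(e[1],e[0])))
for s in ((196,84),(314,84)): print('side',fz(m,s,.012))
th=np.radians(16.1);ax=np.array([-np.sin(th),np.cos(th),0]);lat=np.array([np.cos(th),np.sin(th),0])
C=np.array([.5356,.2005,.057])
px=lambda x,y:(180+x/5-.4,35+y/5-.4)
for nm,off,pts in [('ringouter',-.02,[px(150,330),px(600,335),px(372,195)]),('ringinner',-.02,[px(228,315),px(530,350),px(385,447)]),('hub',-.012,[px(340,310),px(423,270),px(423,322),px(425,380),px(378,320),px(470,324),px(423,288),px(423,356)])]:
    for p in pts:
        X=fpl(m,p,ax,C+off*ax);u,v=int(round(p[0])),int(round(p[1]));D=fdep(m,p,d[v,u])
        print(nm,np.round(p,1),'lat',((X-C)@lat*1e3).round(1),'z',(X[2]*1e3).round(1),'dep: lat,ax,z',((D-C)@lat*1e3).round(1),((D-C)@ax*1e3).round(1),(D[2]*1e3).round(1))
E
```

```text
base front corners [0.49327702 0.11976923 0.012     ] [0.62179274 0.15963611 0.012     ] 0.1345572652782324
yaw off 17.234421032126285
side [0.45769744 0.23057101 0.012     ]
side [0.59111579 0.27280699 0.012     ]
ringouter [209.6 100.6] lat -37.6 z 62.8 dep: lat,ax,z 2.2 -195.8 267.2
ringouter [299.6 101.6] lat 43.3 z 63.6 dep: lat,ax,z 43.5 -19.1 62.5
ringouter [254.   73.6] lat 1.9 z 97.0 dep: lat,ax,z 1.9 -20.4 97.4
ringinner [225.2  97.6] lat -23.2 z 66.8 dep: lat,ax,z -23.0 -21.1 68.0
ringinner [285.6 104.6] lat 31.1 z 58.6 dep: lat,ax,z 31.0 -20.3 58.9
ringinner [256.6 124. ] lat 5.3 z 27.2 dep: lat,ax,z 5.3 -20.7 28.1
hub [247.6  96.6] lat -3.6 z 59.2 dep: lat,ax,z -3.6 -13.0 60.4
hub [264.2  88.6] lat 11.2 z 70.6 dep: lat,ax,z 11.2 -12.1 70.7
hub [264.2  99. ] lat 11.7 z 56.3 dep: lat,ax,z 12.2 -3.9 47.0
hub [264.6 110.6] lat 12.8 z 38.9 dep: lat,ax,z 13.1 -6.4 31.9
hub [255.2  98.6] lat 3.4 z 56.6 dep: lat,ax,z 3.4 -9.6 53.8
hub [273.6  99.4] lat 20.5 z 56.1 dep: lat,ax,z 20.4 -12.5 56.6
hub [264.2  92.2] lat 11.4 z 65.8 dep: lat,ax,z 11.4 -11.6 65.4
hub [264.2 105.8] lat 12.1 z 46.3 dep: lat,ax,z 12.1 -13.1 47.6
```

```bash
python3 -c "
from h import *
o,R=st();print(want(96.3,0,R))"
```

```text
t 2.33 p [0.5867 0.0357 0.1244] x [-0.226  0.727  0.648] z [-0.186  0.621 -0.761] j [ 0.61  0.68 -0.6   1.51 -0.3   1.33  0.48] F [ 0.2 -0.1 -0.3] T [-0.63 -0.22  0.03] g 1.001
[-0.69284776 -0.13778026 -0.18154052]
```

```bash
python3 -m jog '[[[-0.002,-0.04,0.035],[-0.086,-0.017,-0.023],100],[[-0.002,-0.04,0.035],[-0.086,-0.017,-0.023],100],[[-0.002,-0.04,0.035],[-0.086,-0.017,-0.023],100],[[-0.002,-0.04,0.02],[-0.086,-0.017,-0.023],100],[[-0.002,-0.04,0],[-0.086,-0.017,-0.023],100]]'
python3 -m jog '[[[-0.003,-0.04,0],[-0.086,-0.017,-0.023],100],[[-0.003,-0.04,0],[-0.086,-0.017,-0.023],100],[[-0.003,-0.04,0],[-0.086,-0.017,-0.022],100],[[0,0,0],[0,0,0],100],[[0,0,0],[0,0,0],100]]'
python3 - <<'E'
from h import *
o,R=st();print(want(96.3,0,R));m=cams.camera_model('wrist');p,d=cams.camera('wrist');cv2.imwrite('pics/w2.png',p[:,:,::-1]);np.savez('pics/w2.npz',d=d,**m)
E
```

```text
clock: 2.95
position: [0.5747, -0.1709, 0.2621]
ee_rot: [0.641, 0.758, 0.077, -0.096]
ft_force: [-0.1, -0.2, -0.2]
grip_width: 1.002
clock: 3.58
position: [0.5632, -0.298, 0.2739]
ee_rot: [0.676, 0.737, -0.003, 0.021]
ft_force: [-1.0, 0.6, -0.4]
grip_width: 1.003
t 3.58 p [ 0.5632 -0.298   0.2739] x [-0.086  0.996 -0.035] z [ 0.027 -0.033 -0.999] j [ 0.7   0.35 -0.39  1.41  0.15  1.37  0.4 ] F [-1.   0.6 -0.4] T [ 0.03  0.05 -0.02] g 1.003
[0.03287091 0.02698493 0.02346607]
```

View pics/w2.png

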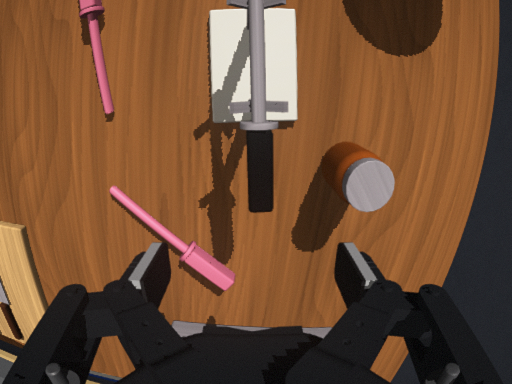

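Run:
```python
from h import *
m=dict(np.load('pics/w2.npz'));d=m['d'];p=cv2.imread('pics/w2.png')
hsv=cv2.cvtColor(p,cv2.COLOR_BGR2HSV)
M=np.zeros(p.shape[:2],np.uint8);M[125:222,240:282]=(hsv[125:222,240:282,2]<45)
n,l,s,c=cv2.connectedComponentsWithStats(M);i=1+np.argmax(s[1:,4]);M=l==i;print(s[i],c[i])
ij=np.argwhere(M)
P=np.array([fdep(m,(u,v),d[v,u]) for v,u in ij]);P=P[P[:,2]>.11];print('z',np.percentile(P[:,2],[5,50,95]))
T=np.array([fz(m,(u,v),.134) for v,u in ij])
r=cv2.minAreaRect(T[:,:2].astype(np.float32));print(r)
top=P[P[:,2]>.128];print(cv2.minAreaRect(top[:,:2].astype(np.float32)),top[:,:2].mean(0))
# per-row centers shaft: bright gray rows 10..95
for v in (20,40,60,80,100,115):
    row=d[v,235:285];us=np.arange(235,285)
    X=np.array([fdep(m,(u,v),d[v,u]) for u in us]);k=(X[:,2]>.105)&(X[:,2]<.14)
    uu=us[k];mid=(uu.min()+uu.max())/2;print('shaft',v,uu.min(),uu.max(),fz(m,(mid,v),.12).round(4),X[k][:,2].max().round(4))
for v in (140,160,180,200):
    uu=ij[ij[:,0]==v][:,1];print('h',v,uu.min(),uu.max(),fz(m,((uu.min()+uu.max())/2,v),.134).round(4))
```

```text
[ 246  130   27   82 2014] [259.89126117 170.10228401]
z [0.13154346 0.1331452  0.13434507]
((0.5719242691993713, -0.2906232476234436), (0.022980408743023872, 0.07689893245697021), 6.05353307723999)
((0.570526123046875, -0.27400606870651245), (0.023310735821723938, 0.11212989687919617), 6.399425029754639) [ 0.57216198 -0.28897395]
shaft 20 249 263 [ 0.557  -0.1516  0.12  ] 0.1276
shaft 40 249 264 [ 0.5591 -0.1708  0.12  ] 0.1275
shaft 60 250 265 [ 0.5616 -0.1895  0.12  ] 0.1269
shaft 80 250 265 [ 0.5632 -0.2079  0.12  ] 0.1267
shaft 100 251 265 [ 0.5653 -0.2263  0.12  ] 0.1271
shaft 115 251 265 [ 0.5666 -0.2401  0.12  ] 0.1277
h 140 247 271 [ 0.5687 -0.2611  0.134 ]
h 160 248 272 [ 0.5713 -0.2792  0.134 ]
h 180 248 272 [ 0.5731 -0.2979  0.134 ]
h 200 249 272 [ 0.5754 -0.3174  0.134 ]
```

```bash
python3 -m jog '[[[0.0035,0.012,-0.03],[0.017,0.014,0.012],100],[[0.0035,0.01,-0.03],[0.016,0.013,0.012],100],[[0,0,-0.03],[0,0,0],100],[[0,0,0],[0,0,0],100],[[0,0,0],[0,0,0],100]]'
python3 - <<'E'
from h import *
o,R=st();print(want(96.3,0,R));m=cams.camera_model('wrist');p,d=cams.camera('wrist');cv2.imwrite('pics/w3.png',p[:,:,::-1]);np.savez('pics/w3.npz',d=d,**m)
E
```

```text
clock: 4.25
position: [0.5706, -0.2704, 0.1776]
ee_rot: [0.665, 0.747, 0.001, -0.004]
ft_force: [0.7, -0.4, -0.1]
grip_width: 1.0
t 4.25 p [ 0.5706 -0.2704  0.1776] x [-0.116  0.993  0.008] z [-0.004  0.007 -1.   ] j [ 0.68  0.43 -0.4   1.51  0.17  1.24  0.37] F [ 0.7 -0.4 -0.1] T [-0.02  0.02 -0.05] g 1.0
[-0.0071356  -0.00442318 -0.00596872]
```

View pics/w3.png

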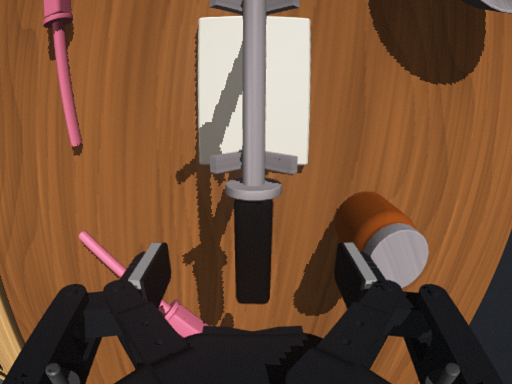

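```bash
python3 -m jog '[[[0,-0.002,0],[-0.004,-0.002,-0.006],60],[[0,-0.003,0],[-0.003,-0.002,0],60],[[0,0,-0.02],[0,0,0],60],[[0,0,-0.02],[0,0,0],60],[[0,0,-0.01],[0,0,0],60]]'
python3 -m jog '[[[0,0,0],[0,0,0],60],[[0,0,0],[0,0,0],60]]'
python3 - <<'E'
from h import *
o,R=st();print(want(96.3,0,R));m=cams.camera_model('wrist');p,d=cams.camera('wrist');cv2.imwrite('pics/w4.png',p[:,:,::-1]);np.savez('pics/w4.npz',d=d,**m)
E
```

```text
clock: 4.92
position: [0.5712, -0.2767, 0.1271]
ee_rot: [0.668, 0.744, 0.0, 0.002]
ft_force: [-0.1, -0.4, -0.3]
grip_width: 0.604
clock: 5.18
position: [0.5708, -0.2765, 0.126]
ee_rot: [0.668, 0.744, 0.0, 0.001]
ft_force: [0.6, -0.9, 0.7]
grip_width: 0.6
t 5.17 p [ 0.5708 -0.2765  0.126 ] x [-0.108  0.994 -0.002] z [ 0.002 -0.002 -1.   ] j [ 0.68  0.47 -0.39  1.56  0.19  1.14  0.36] F [ 0.6 -0.9  0.7] T [ 0.04 -0.05  0.06] g 0.6
[0.00179258 0.00209024 0.00141211]
```

View pics/w4.png

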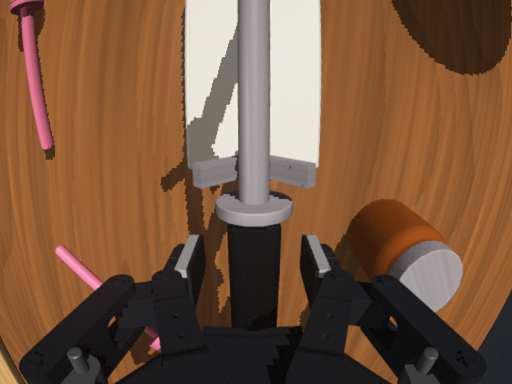

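```bash
python3 -m jog '[[[0.0005,0,-0.005],[0,0,0],60],[[0,0,0],[0,0,0],20],[[0,0,0],[0,0,0],20],[[0,0,0],[0,0,0],10],[[0,0,0],[0,0,0],10]]' 60
python3 -m jog '[[[0,0,0],[0,0,0],10],[[0,0,0],[0,0,0],10],[[0,0,0],[0,0,0],5]]' 110
python3 - <<'E'
from h import *
o,R=st();print(want(96.3,0,R))
E
```

```text
clock: 5.85
position: [0.5717, -0.2768, 0.122]
ee_rot: [0.668, 0.744, 0.0, 0.002]
ft_force: [0.1, 0.5, 0.1]
grip_width: 0.272
clock: 6.22
position: [0.5717, -0.2767, 0.1221]
ee_rot: [0.668, 0.744, 0.0, 0.002]
ft_force: [-1.3, 0.3, 0.1]
grip_width: 0.264
t 6.22 p [ 0.5717 -0.2767  0.1221] x [-0.108  0.994 -0.003] z [ 0.003 -0.003 -1.   ] j [ 0.67  0.48 -0.39  1.57  0.19  1.13  0.35] F [-1.3  0.3  0.1] T [ 0.08  0.16 -0.01] g 0.264
[0.00274755 0.00344129 0.0014154 ]
```

```bash
python3 -m jog '[[[0,0,0.02],[0,0,0],5],[[0,0,0.03],[0,0,0],5],[[0,0,0.03],[0,0,0],5],[[0,0,0],[0,0,0],5]]'
python3 - <<'E'
from h import *
o,R=st();m=cams.camera_model('wrist');p,d=cams.camera('wrist');cv2.imwrite('pics/w5.png',p[:,:,::-1]);np.savez('pics/w5.npz',d=d,**m)
for v in (10,50,90,130,160):
    X=[(u,R.T@(fdep(m,(u,v),d[v,u])-o['position'])) for u in range(225,280)]
    k=[(u,x) for u,x in X if abs(x[2])<.03]
    mid=(k[0][0]+k[-1][0])/2; b=R.T@(fdep(m,(mid,v),d[v,int(mid)])-o['position']);print(v,k[0][0],k[-1][0],'tool xyz mm',(b*1e3).round(1))
t=cv2.imread('pics/top0.png');hsv=cv2.cvtColor(t,cv2.COLOR_BGR2HSV);M=np.zeros(t.shape[:2],np.uint8);M[88:155,190:258]=(hsv[88:155,190:258,1]<60)
n,l,s,c=cv2.connectedComponentsWithStats(M);i=1+np.argmax(s[1:,4]);cc,r=cv2.minEnclosingCircle(np.argwhere(l==i)[:,::-1].astype(np.float32));print(cc,r,ray('top',cc,.075),ray('top',(cc[0]+r,cc[1]),.075))
E
```

```text
clock: 6.72
position: [0.5716, -0.2766, 0.2073]
ee_rot: [0.668, 0.745, 0.0, 0.003]
ft_force: [-0.5, 0.8, -2.2]
grip_width: 0.262
t 6.72 p [ 0.5716 -0.2766  0.2073] x [-0.109  0.994 -0.004] z [ 0.004 -0.003 -1.   ] j [ 0.68  0.4  -0.4   1.48  0.16  1.29  0.38] F [-0.5  0.8 -2.2] T [-0.17  0.   -0.03] g 0.262
10 235 267 tool xyz mm [112.6  -1.2  -4.6]
50 235 268 tool xyz mm [95.8 -1.  -3.7]
90 235 268 tool xyz mm [79.5 -1.  -3.6]
130 236 267 tool xyz mm [63.4 -1.  -3.6]
160 236 268 tool xyz mm [51.3 -0.8 -4.7]
(224.09091186523438, 122.0) 27.980762481689453 [0.77081057 0.03126047 0.075     ] [ 0.77189471 -0.05335829  0.075     ]
```

View pics/w5.png

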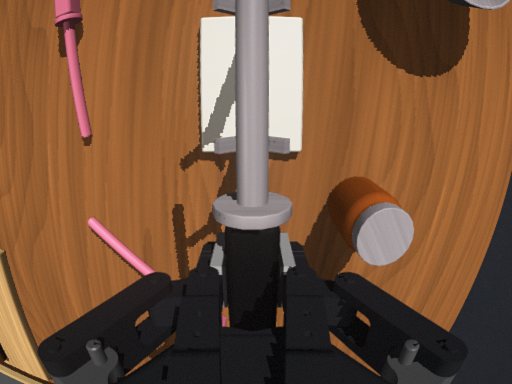

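```bash
python3 -m jog '[[[0.009,0.05,0],[0,0,0.035],5],[[0.009,0.05,0],[0,0,0.035],5],[[0.009,0.05,0],[0,0,0.035],5],[[0.008,0.05,0],[0,0,0.035],5],[[0.008,0.05,0],[0,0,0.035],5]]'
python3 -m jog '[[[0,0,-0.03],[0,0,0],5],[[0,0,-0.03],[0,0,0],5],[[0,0,-0.02],[0,0,0],5],[[0,0,0],[0,0,0],5],[[0,0,0],[0,0,0],5]]'
cat > rep.py <<'E'
from h import *
o,R=st()
def rep():
    th=np.radians(16.4);ax=np.array([-np.sin(th),np.cos(th),0]);lat=np.array([np.cos(th),np.sin(th),0]);C=np.array([.5356,.2005,0])
    p=o['position']-C;F=o['ft_force'];x=R[:,0]
    tip=o['position']+R@np.array([.176,0,.002])-C
    print('TCP ax %.1f lat %.1f z %.1f | tip ax %.1f lat %.1f z %.1f'%tuple(1e3*np.array([p@ax,p@lat,p[2],tip@ax,tip@lat,tip[2]])),'F ax %.1f lat %.1f z %.1f'%(F@ax,F@lat,F[2]),'rot',want(106.4,0,R).round(4))
    q=o['position']; 
rep()
E
python3 rep.py
```

```text
clock: 7.4
position: [0.6101, -0.0254, 0.1993]
ee_rot: [0.602, 0.799, -0.003, -0.001]
ft_force: [0.5, 0.0, -1.7]
grip_width: 0.26
clock: 8.02
position: [0.6074, -0.0181, 0.1133]
ee_rot: [0.598, 0.802, -0.004, -0.005]
ft_force: [-0.1, 0.5, -2.5]
grip_width: 0.264
t 8.03 p [ 0.6074 -0.0181  0.1133] x [-0.286  0.958  0.003] z [-0.012 -0.    -1.   ] j [ 0.36  0.46 -0.52  1.63  0.25  1.12  0.07] F [-0.1  0.5 -2.5] T [-0.16 -0.07  0.03] g 0.264
TCP ax -230.0 lat 7.2 z 113.3 | tip ax -54.0 lat 6.6 z 111.9 F ax 0.5 lat 0.1 z -2.5 rot [ 0.0003 -0.0121 -0.0036]
```

```bash
python3 -m jog '[[[0.007,-0.004,-0.018],[0,-0.012,-0.004],5],[[0,0,-0.018],[0,0,0],5],[[0,0,-0.014],[0,0,0],5],[[0,0,0],[0,0,0],5],[[0,0,0],[0,0,0],5]]'
python3 rep.py
python3 - <<'E'
from h import *
p,d=cams.camera('scene');t,_=cams.camera('top')
a=cv2.resize(p[160:250,250:400][:,:,::-1],None,fx=5,fy=5,interpolation=2);cv2.imwrite('pics/s6.png',a)
b=cv2.resize(t[150:240,130:280][:,:,::-1],None,fx=5,fy=5,interpolation=2);cv2.imwrite('pics/t6.png',b)
E
```

```text
clock: 8.65
position: [0.6156, -0.022, 0.0642]
ee_rot: [0.599, 0.801, 0.001, 0.001]
ft_force: [0.3, -1.3, -1.6]
grip_width: 0.266
t 8.65 p [ 0.6156 -0.022   0.0642] x [-0.282  0.96  -0.001] z [ 0.003 -0.    -1.   ] j [ 0.35  0.53 -0.5   1.66  0.29  1.03  0.05] F [ 0.3 -1.3 -1.6] T [-0.13 -0.05 -0.01] g 0.266
TCP ax -236.0 lat 14.0 z 64.2 | tip ax -60.0 lat 14.1 z 62.0 F ax -1.3 lat -0.1 z -1.6 rot [0.0004 0.0031 0.0007]
```

View pics/s6.png

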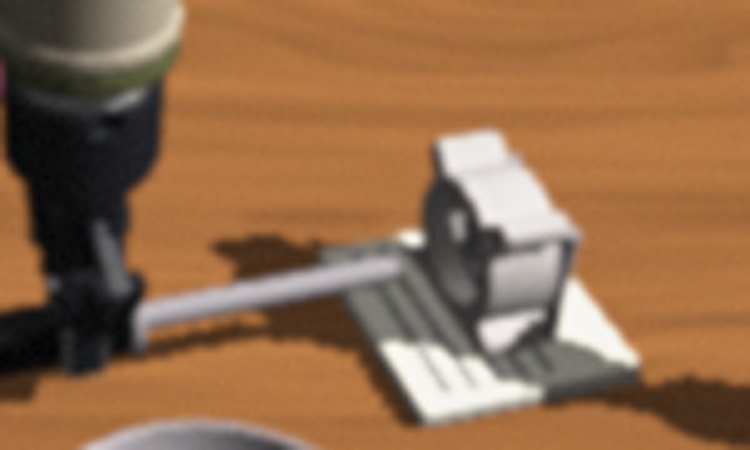

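View pics/t6.png

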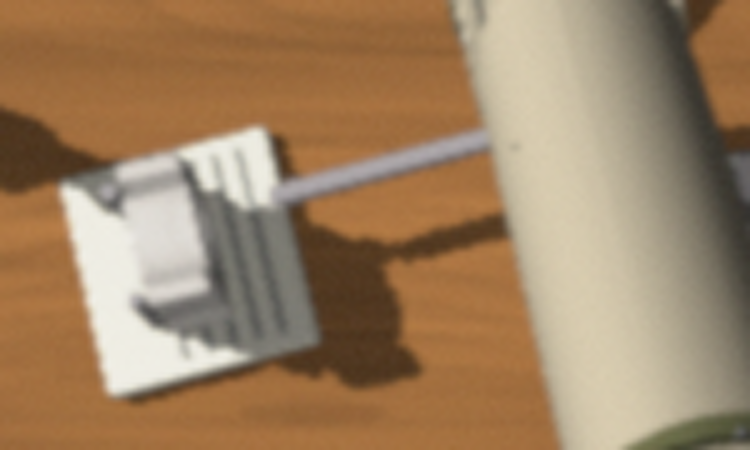

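Run:
```python
from h import *
o,R=st()
def proj(n,X):
    m=cams.camera_model(n);c=m['view']@np.append(X,1);q=m['intrinsics']@c[:3];return q[:2]/q[2]
th=np.radians(16.4);ax=np.array([-np.sin(th),np.cos(th),0]);lat=np.array([np.cos(th),np.sin(th),0]);C=np.array([.5356,.2005,.057])
off={'scene':(250,160),'top':(130,150)}
def cr(n,X): q=proj(n,X)-np.array(off[n]);return (q*5+2).round(0)
tip=o['position']+R@np.array([.176,0,.002]);mid=o['position']+R@np.array([.1,0,.002])
for n in off:
    print(n,'tip',cr(n,tip),'shaft100',cr(n,mid))
    for L in (0,4,13): print('  lat',L,'hubfront',cr(n,C+lat*L/1e3-.012*ax),'ringtop edges front',cr(n,C+lat*L/1e3-.02*ax+[0,0,.042]),'back',cr(n,C+lat*L/1e3+.02*ax+[0,0,.042]),'frontbottom',cr(n,C+lat*L/1e3-.02*ax-[0,0,.042]))
```

```text
t 8.75 p [ 0.6156 -0.022   0.0642] x [-0.282  0.959 -0.001] z [ 0.003 -0.    -1.   ] j [ 0.35  0.53 -0.5   1.66  0.29  1.03  0.05] F [ 0.6  0.3 -2.1] T [-0.2  -0.01 -0.02] g 0.261
scene tip [391. 266.] shaft100 [257. 292.]
  lat 0 hubfront [460. 241.] ringtop edges front [458. 182.] back [526. 170.] frontbottom [436. 302.]
  lat 4 hubfront [464. 246.] ringtop edges front [462. 187.] back [530. 174.] frontbottom [440. 307.]
  lat 13 hubfront [471. 256.] ringtop edges front [469. 197.] back [538. 184.] frontbottom [447. 317.]
top tip [270. 194.] shaft100 [394. 160.]
  lat 0 hubfront [197. 240.] ringtop edges front [199. 221.] back [130. 239.] frontbottom [222. 251.]
  lat 4 hubfront [196. 233.] ringtop edges front [197. 214.] back [129. 232.] frontbottom [220. 245.]
  lat 13 hubfront [192. 219.] ringtop edges front [193. 199.] back [125. 218.] frontbottom [217. 231.]
```

Run:
```python
from h import *
s=cv2.imread('pics/scene0.png')
a=cv2.resize(s[180:235,320:380],None,fx=10,fy=10,interpolation=2)
a=cv2.convertScaleAbs(a,alpha=1.5)
def proj(n,X):
    m=cams.camera_model(n);c=m['view']@np.append(X,1);q=m['intrinsics']@c[:3];return q[:2]/q[2]
th=np.radians(16.4);ax=np.array([-np.sin(th),np.cos(th),0]);lat=np.array([np.cos(th),np.sin(th),0]);C=np.array([.5356,.2005,.057])
def dot(X,c):
    q=((proj('scene',X)-[320,180])*10+5).astype(int);cv2.circle(a,tuple(int(i) for i in q),2,c,-1)
C2=C+.0042*lat
for t in np.linspace(0,6.28,40):
    r=np.cos(t)*lat+np.sin(t)*np.array([0,0,1])
    dot(C2-.02*ax+.042*r,(0,255,0));dot(C2-.02*ax+.028*r,(255,255,0));dot(C2+.0088*lat-.012*ax+.009*r,(0,0,255))
cv2.imwrite('pics/s7.png',a)
```

```text
(no output)
```

View pics/s7.png

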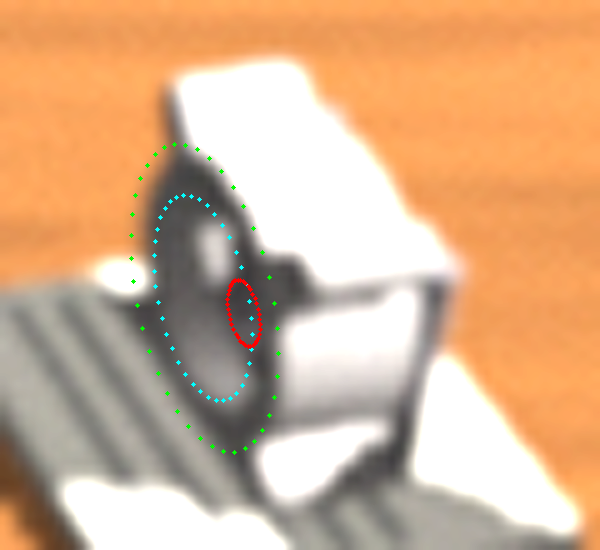

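```bash
python3 -m jog '[[[-0.001,0,-0.005],[0,0.003,0.001],5],[[-0.0028,0.0096,0],[0,0,0],5],[[-0.0028,0.0096,0],[0,0,0],5],[[0,0,0],[0,0,0],5]]'
python3 rep.py
```

```text
clock: 9.25
position: [0.6088, -0.0006, 0.0598]
ee_rot: [0.599, 0.801, 0.0, 0.001]
ft_force: [0.0, -0.1, -3.3]
grip_width: 0.263
t 9.25 p [ 6.088e-01 -6.000e-04  5.980e-02] x [-0.283  0.959 -0.   ] z [ 0.001 -0.    -1.   ] j [ 0.33  0.52 -0.51  1.68  0.29  1.02  0.01] F [ 0.  -0.1 -3.3] T [-0.13 -0.03 -0.03] g 0.263
TCP ax -213.6 lat 13.5 z 59.8 | tip ax -37.6 lat 13.3 z 57.7 F ax -0.1 lat -0.0 z -3.3 rot [ 0.0001  0.0012 -0.0012]
```

```bash
python3 -m jog '[[[-0.0018,0.0056,-0.0005],[0,0,0],5],[[-0.0017,0.0058,0],[0,0,0],5],[[-0.0011,0.0038,0],[0,0,0],5],[[0,0,0],[0,0,0],5]]'
python3 rep.py
python3 -m jog '[[[-0.0006,0.0019,0],[0,0,0],5],[[-0.0006,0.0019,0],[0,0,0],5],[[-0.0006,0.0019,0],[0,0,0],5]]'
python3 rep.py
```

```text
clock: 9.75
position: [0.604, 0.0157, 0.0595]
ee_rot: [0.598, 0.801, 0.0, 0.001]
ft_force: [0.8, 0.2, -2.6]
grip_width: 0.264
t 9.75 p [0.604  0.0157 0.0595] x [-0.284  0.959 -0.001] z [ 0.002 -0.    -1.   ] j [ 0.3   0.51 -0.51  1.69  0.29  1.01 -0.02] F [ 0.8  0.2 -2.6] T [-0.14 -0.03  0.01] g 0.264
TCP ax -196.6 lat 13.4 z 59.5 | tip ax -20.6 lat 13.2 z 57.3 F ax -0.1 lat 0.8 z -2.6 rot [ 0.0003  0.0015 -0.0015]
clock: 10.12
position: [0.6022, 0.021, 0.0594]
ee_rot: [0.599, 0.801, 0.0, 0.001]
ft_force: [0.1, 0.1, -1.8]
grip_width: 0.262
t 10.12 p [0.6022 0.021  0.0594] x [-0.283  0.959 -0.001] z [ 0.002 -0.001 -1.   ] j [ 0.3   0.51 -0.51  1.7   0.29  1.01 -0.03] F [ 0.1  0.1 -1.8] T [-0.13 -0.03 -0.  ] g 0.262
TCP ax -191.0 lat 13.2 z 59.4 | tip ax -15.0 lat 13.1 z 57.2 F ax 0.1 lat 0.1 z -1.8 rot [ 0.0006  0.0016 -0.0004]
```

```bash
python3 -m jog '[[[-0.0006,0.0019,0],[0,0,0],5],[[-0.0006,0.0019,0],[0,0,0],5]]'
python3 rep.py
python3 -m jog '[[[-0.0006,0.0019,0],[0,0,0],5],[[-0.0006,0.0019,0],[0,0,0],5]]'
python3 rep.py
```

```text
clock: 10.38
position: [0.6009, 0.025, 0.0594]
ee_rot: [0.599, 0.801, 0.0, 0.001]
ft_force: [0.4, 0.3, -2.9]
grip_width: 0.262
t 10.38 p [0.6009 0.025  0.0594] x [-0.283  0.959 -0.001] z [ 0.002 -0.001 -1.   ] j [ 0.29  0.51 -0.52  1.7   0.29  1.01 -0.04] F [ 0.4  0.3 -2.9] T [-0.14 -0.08 -0.02] g 0.262
TCP ax -186.8 lat 13.1 z 59.4 | tip ax -10.8 lat 13.1 z 57.2 F ax 0.1 lat 0.5 z -2.9 rot [ 0.0006  0.0015 -0.0003]
clock: 10.62
position: [0.5996, 0.0292, 0.0594]
ee_rot: [0.599, 0.801, 0.0, 0.001]
ft_force: [-0.7, 0.3, -1.5]
grip_width: 0.264
t 10.62 p [0.5996 0.0292 0.0594] x [-0.283  0.959 -0.001] z [ 0.002 -0.001 -1.   ] j [ 0.29  0.51 -0.52  1.7   0.29  1.01 -0.05] F [-0.7  0.3 -1.5] T [-0.12 -0.04 -0.03] g 0.264
TCP ax -182.5 lat 13.1 z 59.4 | tip ax -6.5 lat 13.0 z 57.3 F ax 0.5 lat -0.6 z -1.5 rot [ 0.0006  0.0016 -0.0004]
```

```bash
for i in 1 2 3; do python3 -m jog '[[[-0.0006,0.0019,0],[0,0,0],5],[[-0.0006,0.0019,0],[0,0,0],5]]' >/dev/null
python3 rep.py | tail -1; done
```

```text
TCP ax -178.2 lat 13.0 z 59.4 | tip ax -2.2 lat 12.9 z 57.3 F ax -0.1 lat 0.8 z -3.4 rot [ 0.0006  0.0016 -0.0004]
TCP ax -173.9 lat 12.9 z 59.4 | tip ax 2.1 lat 12.8 z 57.3 F ax -0.0 lat -0.7 z -1.8 rot [ 0.0006  0.0016 -0.0004]
TCP ax -169.7 lat 12.8 z 59.4 | tip ax 6.3 lat 12.7 z 57.2 F ax -0.2 lat 0.1 z -1.6 rot [ 0.0006  0.0015 -0.0004]
```

```bash
for i in 1 2 3; do python3 -m jog '[[[-0.0009,0.003,0],[0,0,0],5],[[-0.0009,0.003,0],[0,0,0],5],[[-0.0009,0.003,0],[0,0,0],5]]' >/dev/null
python3 rep.py | tail -1; done
python3 - <<'E'
from h import *
p,d=cams.camera('scene');a=cv2.resize(p[160:250,250:400][:,:,::-1],None,fx=5,fy=5,interpolation=2);cv2.imwrite('pics/s8.png',a)
p,d=cams.camera('wrist');cv2.imwrite('pics/w8.png',p[:,:,::-1])
E
```

```text
TCP ax -159.6 lat 12.7 z 59.4 | tip ax 16.4 lat 12.7 z 57.3 F ax 0.3 lat 0.7 z -3.0 rot [ 0.0006  0.0015 -0.0003]
TCP ax -149.5 lat 12.7 z 59.4 | tip ax 26.5 lat 12.6 z 57.2 F ax 0.3 lat -0.1 z -1.5 rot [ 0.0005  0.0016 -0.0005]
TCP ax -139.4 lat 12.6 z 59.4 | tip ax 36.6 lat 12.5 z 57.3 F ax -0.4 lat -1.0 z -2.4 rot [ 0.0005  0.0016 -0.0005]
```

View pics/s8.png

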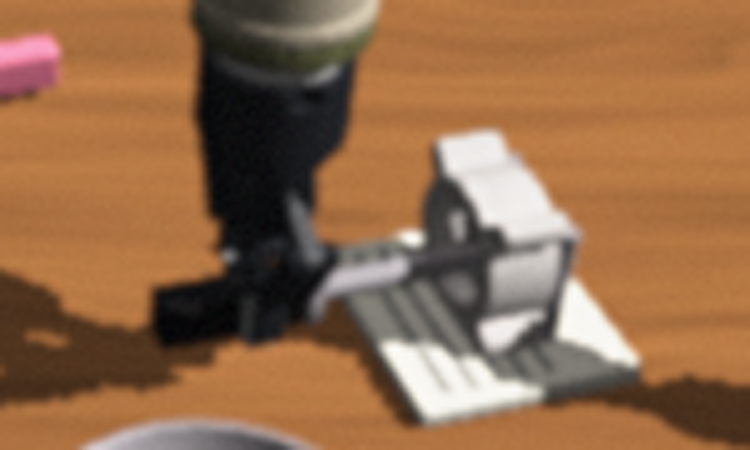

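View pics/w8.png

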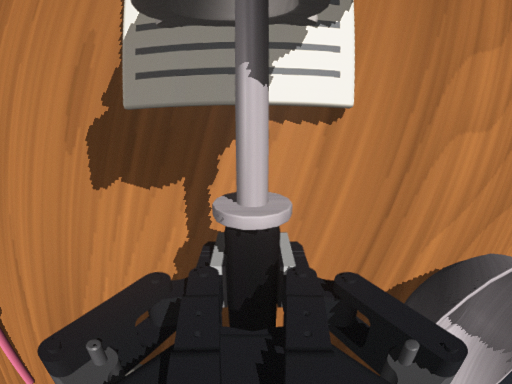

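```bash
for i in 1 2 3; do python3 -m jog '[[[-0.0010,0.0038,0],[0,0,0],5],[[-0.0010,0.0038,0],[0,0,0],5],[[-0.0010,0.0038,0],[0,0,0],5]]' >/dev/null
python3 rep.py | tail -1; done
python3 - <<'E'
from h import *
m=cams.camera_model('wrist');p,d=cams.camera('wrist');cv2.imwrite('pics/w9.png',p[:,:,::-1]);np.savez('pics/w9.npz',d=d,**m)
E
```

```text
TCP ax -127.0 lat 13.0 z 59.5 | tip ax 49.0 lat 12.9 z 57.3 F ax 0.4 lat 0.4 z -1.6 rot [ 0.0005  0.0016 -0.0005]
TCP ax -114.2 lat 13.4 z 59.5 | tip ax 61.8 lat 13.2 z 57.3 F ax 0.8 lat -0.3 z -2.9 rot [ 0.0005  0.0015 -0.0007]
TCP ax -101.6 lat 13.7 z 59.5 | tip ax 74.4 lat 13.6 z 57.3 F ax 0.2 lat -0.5 z -2.5 rot [ 0.0005  0.0016 -0.0007]
```

View pics/w9.png

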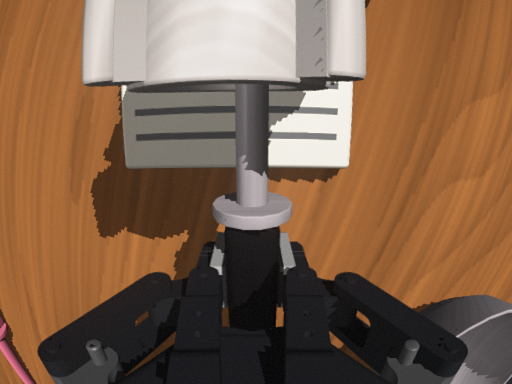

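Run:
```python
from h import *
o,R=st();m=dict(np.load('pics/w9.npz'));d=m['d']
for uv in [(250,82),(225,80),(275,78),(250,75),(98,72),(345,70)]:
    print(uv,(R.T@(fdep(m,uv,d[uv[1],uv[0]])-o['position'])*1e3).round(1))
```

```text
t 13.78 p [0.5773 0.1077 0.0595] x [-0.284  0.959 -0.   ] z [ 0.002 -0.    -1.   ] j [ 0.18  0.49 -0.55  1.74  0.29  1.   -0.19] F [-1.2  1.3 -2.3] T [-0.03 -0.04 -0.01] g 0.259
(250, 82) [ 80.4  -1.6 -30.6]
(225, 80) [ 80.6  -8.6 -37.5]
(275, 78) [ 81.4   5.8 -33.6]
(250, 75) [ 82.   -1.6 -37.2]
(98, 72) [ 85.8 -46.7 -40.6]
(345, 70) [ 84.1  24.9 -41.1]
```

```bash
python3 -m jog '[[[-0.0018,0.0034,0],[0,0,0],5],[[0,0,0.002],[0,0,0],5],[[0,0,0.002],[0,0,0],5],[[0,0,0.002],[0,0,0],5],[[0,0,0.002],[0,0,0],5]]'
python3 rep.py|tail -1
python3 -m jog '[[[0,0,0.004],[0,0,0],5],[[0,0,0.004],[0,0,0],5],[[0,0,0.004],[0,0,0],5],[[0,0,0.004],[0,0,0],5],[[0,0,0.0],[0,0,0],5]]'
python3 rep.py|tail -1
python3 - <<'E'
from h import *
m=cams.camera_model('wrist');p,d=cams.camera('wrist');cv2.imwrite('pics/w10.png',p[:,:,::-1]);np.savez('pics/w10.npz',d=d,**m)
p,d=cams.camera('scene');a=cv2.resize(p[130:250,230:400][:,:,::-1],None,fx=4,fy=4,interpolation=2);cv2.imwrite('pics/s10.png',a)
E
```

```text
clock: 14.4
position: [0.5747, 0.1106, 0.0672]
ee_rot: [0.599, 0.801, -0.0, 0.0]
ft_force: [1.0, 0.2, -6.0]
grip_width: 0.263
TCP ax -97.2 lat 12.1 z 67.2 | tip ax 78.8 lat 11.9 z 65.0 F ax -0.1 lat 1.0 z -6.0 rot [ 0.001  -0.0002 -0.0013]
clock: 15.02
position: [0.5749, 0.1104, 0.0847]
ee_rot: [0.599, 0.801, -0.0, 0.0]
ft_force: [-0.1, -1.1, -6.0]
grip_width: 0.266
TCP ax -97.5 lat 12.2 z 84.7 | tip ax 78.5 lat 12.0 z 82.4 F ax -1.1 lat -0.4 z -6.0 rot [ 0.0012  0.0004 -0.001 ]
```

View pics/w10.png

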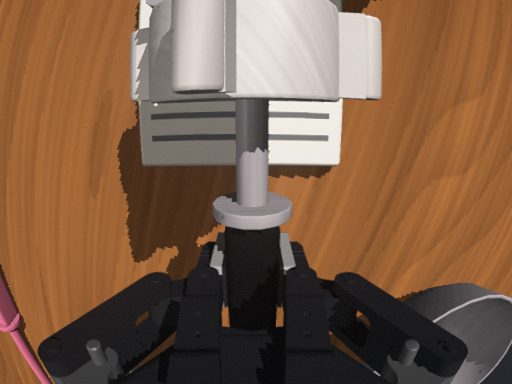

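View pics/s10.png

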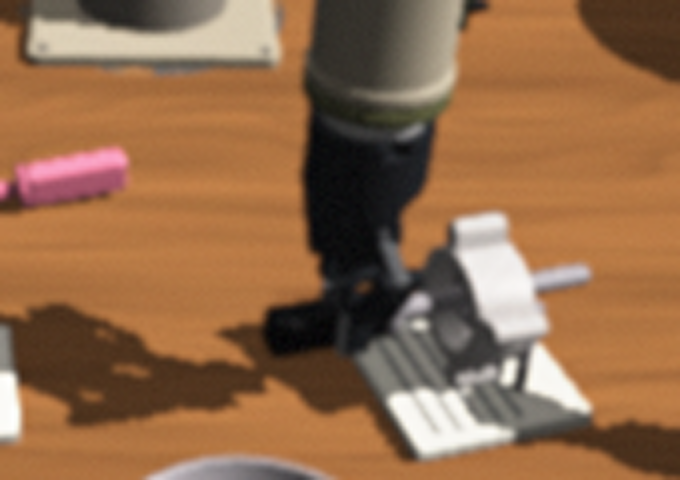

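```bash
python3 -m jog '[[[0,0,0.012],[0,0,0],5],[[0,0,0.016],[0,0,0],5],[[0,0,0.016],[0,0,0],5],[[0,0,0.016],[0,0,0],5],[[0,0,0.016],[0,0,0],5]]'
python3 -m jog '[[[0,0,0.016],[0,0,0],5],[[0,0,0.016],[0,0,0],5],[[0,0,0.016],[0,0,0],5],[[0,0,0.012],[0,0,0],5],[[0,0,0.006],[0,0,0],5]]'
python3 rep.py
```

```text
clock: 15.75
position: [0.5742, 0.1105, 0.1654]
ee_rot: [0.598, 0.801, -0.001, 0.0]
ft_force: [0.2, -1.0, -5.6]
grip_width: 0.264
clock: 16.38
position: [0.5745, 0.1106, 0.2373]
ee_rot: [0.598, 0.801, -0.0, 0.001]
ft_force: [0.7, -0.4, -5.9]
grip_width: 0.264
t 16.38 p [0.5745 0.1106 0.2373] x [-0.284  0.959 -0.001] z [ 0.001 -0.001 -1.   ] j [ 0.22  0.31 -0.59  1.57  0.18  1.32 -0.11] F [ 0.7 -0.4 -5.9] T [-0.39 -0.13 -0.01] g 0.264
TCP ax -97.2 lat 11.9 z 237.3 | tip ax 78.8 lat 11.7 z 235.0 F ax -0.6 lat 0.6 z -5.9 rot [ 0.0011  0.0012 -0.0015]
```

```bash
python3 -m jog '[[[0,-0.008,0],[0,0,-0.005],5],[[0,-0.016,0],[0,0,-0.01],5],[[0,-0.024,0],[0,0,-0.01],5],[[0,-0.028,0],[0,0,-0.012],5],[[0,-0.028,0],[0,0,-0.012],5]]'
python3 -m jog '[[[0,-0.028,0],[0,0,-0.012],5],[[0,-0.028,0],[0,0,-0.012],5],[[0,-0.028,0],[0,0,-0.012],5],[[0,-0.028,0],[0,0,-0.012],5],[[0,-0.028,0],[0,0,-0.012],5]]'
python3 -m jog '[[[0,-0.028,0],[0,0,-0.012],5],[[0,-0.028,0],[0,0,-0.012],5],[[0,-0.026,0],[0,0,-0.012],5],[[0,-0.02,0],[0,0,-0.01],5],[[0,-0.01,0],[0,0,-0.006],5]]'
python3 -c "
from h import *
o,R=st();print((np.array([.5717,-.2767,.1221])-o['position']).round(4),want(96.2,0,R))"
```

```text
clock: 17.0
position: [0.5732, -0.0004, 0.2355]
ee_rot: [0.619, 0.785, -0.001, -0.0]
ft_force: [-0.0, -0.4, -5.8]
grip_width: 0.261
clock: 17.62
position: [0.5697, -0.1566, 0.2335]
ee_rot: [0.647, 0.762, -0.003, -0.001]
ft_force: [0.3, 0.2, -5.0]
grip_width: 0.265
clock: 18.25
position: [0.5676, -0.2803, 0.2325]
ee_rot: [0.67, 0.742, -0.004, -0.001]
ft_force: [0.6, 0.4, -5.0]
grip_width: 0.265
t 18.25 p [ 0.5676 -0.2803  0.2325] x [-0.101  0.995 -0.004] z [-0.007 -0.004 -1.   ] j [ 0.66  0.39 -0.36  1.44  0.14  1.34  0.39] F [ 0.6  0.4 -5. ] T [-0.37 -0.03 -0.03] g 0.265
[ 0.0041  0.0036 -0.1104] [ 0.00445893 -0.00657576  0.00709757]
```

Correct the pose, settle, then check the ring's place on the rod.

```bash
python3 -m jog '[[[0.004,0.003,0],[0.004,-0.006,0.007],5],[[0,0,0],[0,0,0],5],[[0,0,0],[0,0,0],5]]'
python3 - <<'E'
from h import *
o,R=st();print((np.array([.5717,-.2767,.1221])-o['position']).round(4),want(96.2,0,R))
m=cams.camera_model('wrist');p,d=cams.camera('wrist');cv2.imwrite('pics/w11.png',p[:,:,::-1]);np.savez('pics/w11.npz',d=d,**m)
for uv in [(250,90),(250,82),(225,80),(275,78),(250,150),(250,170)]:
    print(uv,(R.T@(fdep(m,uv,d[uv[1],uv[0]])-o['position'])*1e3).round(1))
p,d=cams.camera('scene');a=cv2.resize(p[130:250,110:260][:,:,::-1],None,fx=5,fy=5,interpolation=2);cv2.imwrite('pics/s11.png',a)
E
```

```text
clock: 18.62
position: [0.5727, -0.275, 0.2324]
ee_rot: [0.667, 0.745, 0.001, -0.0]
ft_force: [-0.1, 0.1, -5.1]
grip_width: 0.262
t 18.62 p [ 0.5727 -0.275   0.2324] x [-0.111  0.994  0.001] z [ 0.     0.001 -1.   ] j [ 0.65  0.39 -0.37  1.44  0.14  1.34  0.39] F [-0.1  0.1 -5.1] T [-0.43 -0.01 -0.01] g 0.262
[-0.001  -0.0017 -0.1103] [-1.35231554e-03  2.33211315e-05 -3.12603107e-03]
(250, 90) [ 78.5  -1.4 -29.2]
(250, 82) [ 81.1  -1.4 -28.7]
(225, 80) [ 81.8  -9.2 -28.8]
(275, 78) [ 82.6   6.5 -27.2]
(250, 150) [55.4 -1.6 -4.2]
(250, 170) [47.  -1.6 -3.9]
```

View pics/w11.png

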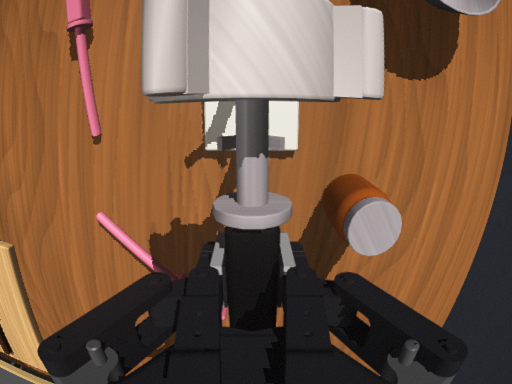

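View pics/s11.png

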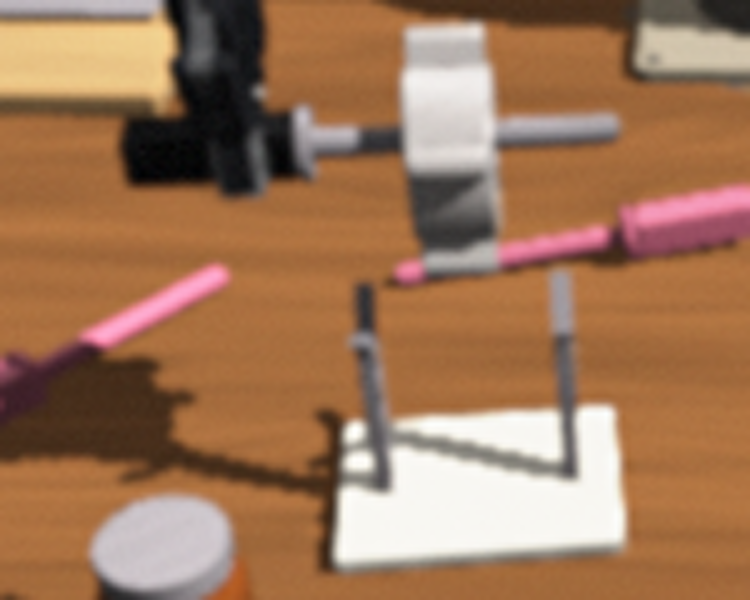

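```bash
python3 -m jog '[[[-0.001,-0.0015,-0.016],[0,0,-0.003],5],[[0,0,-0.02],[0,0,0],5],[[0,0,-0.02],[0,0,0],5],[[0,0,-0.015],[0,0,0],5],[[0,0,-0.008],[0,0,0],5]]'
python3 -m jog '[[[0,0,-0.004],[0,0,0],5],[[0,0,0],[0,0,0],5]]'
python3 -c "
from h import *
o,R=st();print((np.array([.5717,-.2767,.1221])-o['position']).round(4),want(96.2,0,R))"
```

```text
clock: 19.35
position: [0.5707, -0.2759, 0.1479]
ee_rot: [0.668, 0.744, 0.0, -0.001]
ft_force: [0.4, 0.7, -5.2]
grip_width: 0.262
clock: 19.6
position: [0.5706, -0.2759, 0.1434]
ee_rot: [0.668, 0.744, 0.0, -0.001]
ft_force: [0.2, 0.7, -4.3]
grip_width: 0.262
t 19.6 p [ 0.5706 -0.2759  0.1434] x [-0.108  0.994  0.002] z [-0.001  0.002 -1.   ] j [ 0.65  0.45 -0.36  1.55  0.17  1.17  0.37] F [ 0.2  0.7 -4.3] T [-0.43 -0.06  0.03] g 0.262
[ 0.0011 -0.0008 -0.0213] [-0.00168678 -0.00119696 -0.00031251]
```

```bash
python3 -m jog '[[[0.001,-0.0008,-0.005],[-0.0015,-0.001,0],5],[[0,0,-0.005],[0,0,0],5],[[0,0,-0.004],[0,0,0],5],[[0,0,-0.003],[0,0,0],5],[[0,0,0],[0,0,0],5]]'
python3 -c "
from h import *
o,R=st();print((np.array([.5717,-.2767,.1221])-o['position']).round(4),want(96.2,0,R))"
python3 -m jog '[[[0,0,-0.002],[0,0,0],5],[[0,0,-0.001],[0,0,0],5]]'
python3 -c "
from h import *
o,R=st();print((np.array([.5717,-.2767,.1221])-o['position']).round(4),want(96.2,0,R))"
```

```text
clock: 20.23
position: [0.5724, -0.277, 0.1264]
ee_rot: [0.668, 0.744, 0.0, 0.001]
ft_force: [-0.8, 0.2, -5.1]
grip_width: 0.262
t 20.23 p [ 0.5724 -0.277   0.1264] x [-0.108  0.994 -0.001] z [ 0.002 -0.001 -1.   ] j [ 0.65  0.47 -0.35  1.56  0.17  1.14  0.37] F [-0.8  0.2 -5.1] T [-0.49 -0.09 -0.  ] g 0.262
[-0.0007  0.0003 -0.0043] [ 0.00076134  0.00175099 -0.00019538]
clock: 20.48
position: [0.5725, -0.2771, 0.1235]
ee_rot: [0.668, 0.744, 0.0, 0.001]
ft_force: [-0.3, -0.8, -4.4]
grip_width: 0.264
t 20.48 p [ 0.5725 -0.2771  0.1235] x [-0.108  0.994 -0.001] z [ 0.002 -0.001 -1.   ] j [ 0.65  0.47 -0.35  1.56  0.18  1.13  0.37] F [-0.3 -0.8 -4.4] T [-0.38  0.07  0.03] g 0.264
[-0.0008  0.0004 -0.0014] [ 0.00102631  0.00218255 -0.00023282]
```

```bash
for i in 1 2 3; do python3 -m jog '[[[-0.0003,0,-0.001],[0,0,0],5],[[0,0,0],[0,0,0],5]]' >/dev/null
python3 -c "
from h import *
o,R=st()"; done
```

```text
t 20.73 p [ 0.5722 -0.2772  0.1228] x [-0.108  0.994 -0.001] z [ 0.002 -0.001 -1.   ] j [ 0.65  0.47 -0.35  1.56  0.18  1.13  0.37] F [-2.2 -0.5 -4.1] T [-0.31  0.18  0.14] g 0.263
t 20.98 p [ 0.5719 -0.2772  0.1223] x [-0.108  0.994 -0.002] z [ 0.002 -0.001 -1.   ] j [ 0.65  0.47 -0.35  1.57  0.18  1.13  0.37] F [-1.8  0.2 -2.8] T [-0.14  0.32  0.08] g 0.267
t 21.23 p [ 0.5719 -0.2773  0.1222] x [-0.108  0.994 -0.002] z [ 0.003 -0.002 -1.   ] j [ 0.65  0.47 -0.35  1.57  0.18  1.13  0.37] F [-2.7  0.  -0.6] T [-0.    0.53  0.14] g 0.264
```

Run:
```python
from h import *
m=cams.camera_model('wrist');p,d=cams.camera('wrist');cv2.imwrite('pics/w12.png',p[:,:,::-1])
p,d=cams.camera('scene');a=cv2.resize(p[150:260,120:260][:,:,::-1],None,fx=5,fy=5,interpolation=2);cv2.imwrite('pics/s12.png',a)
```

```text
(no output)
```

View pics/w12.png

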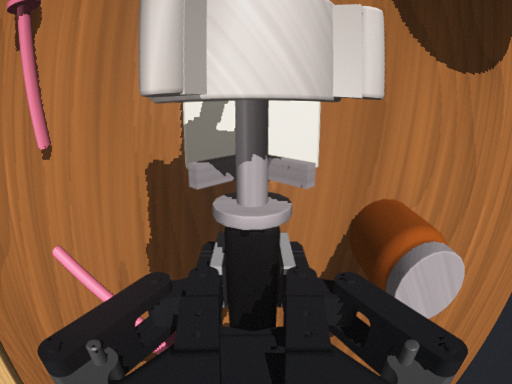

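View pics/s12.png

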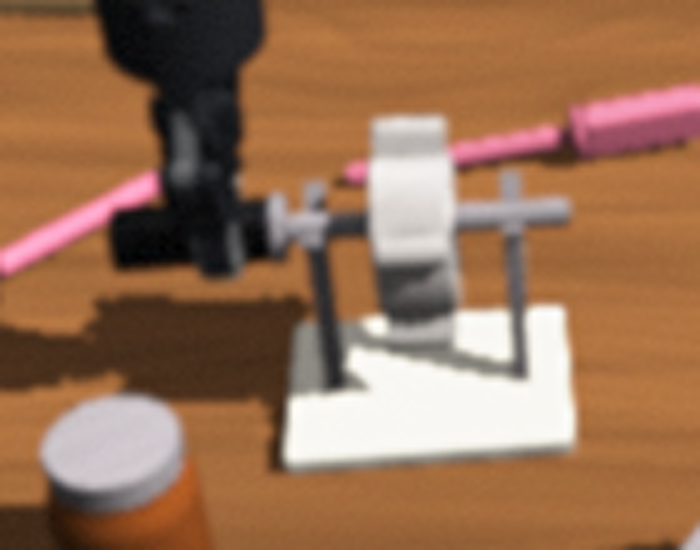

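```bash
python3 -m jog '[[[0,0,0],[0,0,0],32],[[0,0,0],[0,0,0],40],[[0,0,0],[0,0,0],50],[[0,0,0],[0,0,0],60],[[0,0,0],[0,0,0],60]]' 20
python3 -c "
from h import *
o,R=st()"
python3 -m jog '[[[0,0,0.01],[0,0,0],60],[[0,0,0.015],[0,0,0],60],[[0,0,0.02],[0,0,0],60],[[0,0,0.03],[0,0,0],60],[[0,0,0.03],[0,0,0],60]]'
python3 -m jog '[[[0,-0.03,0.03],[0,0,0],60],[[0,-0.03,0.02],[0,0,0],60],[[0,-0.02,0],[0,0,0],60],[[0,0,0],[0,0,0],60],[[0,0,0],[0,0,0],60]]'
python3 - <<'E'
from h import *
st();m=cams.camera_model('wrist');p,d=cams.camera('wrist');cv2.imwrite('pics/w13.png',p[:,:,::-1]);np.savez('pics/w13.npz',d=d,**m)
p,d=cams.camera('scene');a=cv2.resize(p[150:260,120:260][:,:,::-1],None,fx=5,fy=5,interpolation=2);cv2.imwrite('pics/s13.png',a);cv2.imwrite('pics/s13f.png',p[:,:,::-1])
for v in (75,90,105,120,135):
    X=[(u,fdep(m,(u,v),d[v,u])) for u in range(225,290)];k=[(u,x) for u,x in X if .105<x[2]<.135];
    if k: mid=(k[0][0]+k[-1][0])/2;print(v,k[0][0],k[-1][0],fz(m,(mid,v),.12).round(4),max(x[2] for u,x in k).round(4))
E
```

```text
clock: 21.95
position: [0.5731, -0.2772, 0.1225]
ee_rot: [0.668, 0.744, 0.001, 0.003]
ft_force: [-0.1, 0.1, 0.2]
grip_width: 0.6
t 21.95 p [ 0.5731 -0.2772  0.1225] x [-0.108  0.994 -0.002] z [ 0.006 -0.002 -1.   ] j [ 0.65  0.47 -0.35  1.57  0.18  1.13  0.37] F [-0.1  0.1  0.2] T [0.04 0.   0.01] g 0.6
clock: 22.58
position: [0.5724, -0.2769, 0.2328]
ee_rot: [0.668, 0.744, 0.001, 0.002]
ft_force: [0.7, 0.7, -0.1]
grip_width: 0.599
clock: 23.2
position: [0.5735, -0.3568, 0.2903]
ee_rot: [0.667, 0.745, 0.003, 0.005]
ft_force: [0.3, -0.2, -0.2]
grip_width: 0.602
t 23.2 p [ 0.5735 -0.3568  0.2903] x [-0.111  0.994 -0.004] z [ 0.011 -0.003 -1.   ] j [ 0.72  0.44 -0.33  1.24  0.14  1.47  0.51] F [ 0.3 -0.2 -0.2] T [ 0.02  0.05 -0.  ] g 0.602
```

View pics/w13.png

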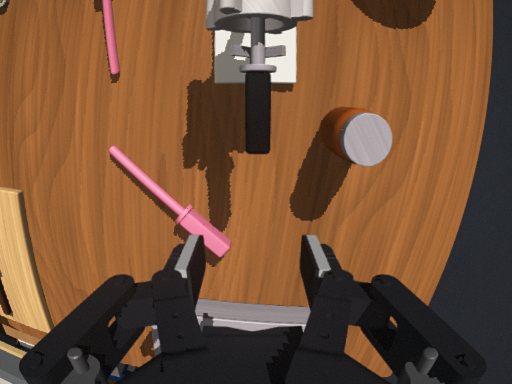

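View pics/s13.png

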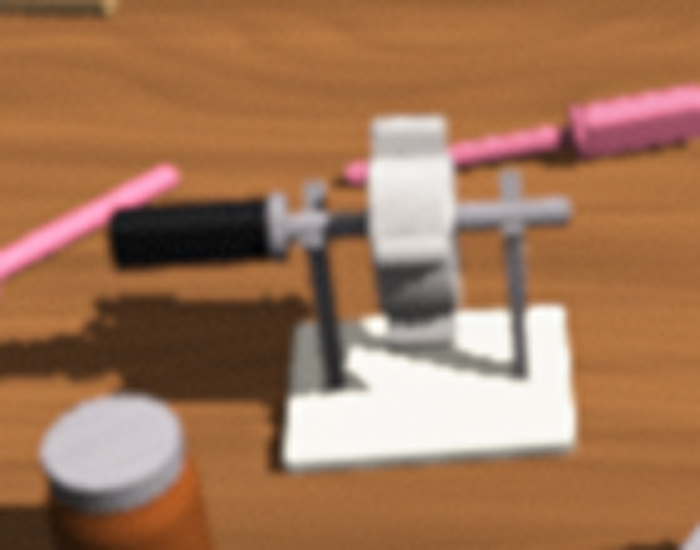

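View pics/s13f.png

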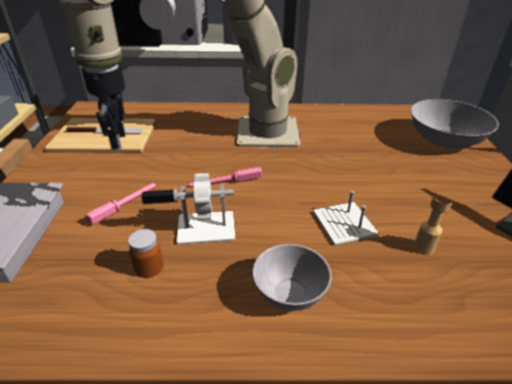

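Run:
```python
from h import *
m=dict(np.load('pics/w13.npz'));d=m['d'];p=cv2.imread('pics/w13.png');hsv=cv2.cvtColor(p,cv2.COLOR_BGR2HSV)
M=np.zeros(p.shape[:2],np.uint8);M[60:165,235:285]=hsv[60:165,235:285,2]<45
n,l,s,c=cv2.connectedComponentsWithStats(M);i=1+np.argmax(s[1:,4]);ij=np.argwhere(l==i)
T=np.array([fz(m,(u,v),.134) for v,u in ij]);print(cv2.minAreaRect(T[:,:2].astype(np.float32)))
P=np.array([fdep(m,(u,v),d[v,u]) for v,u in ij]);print(np.percentile(P[:,2],[10,50,90]));
A=np.c_[P-P.mean(0)];k=abs(A[:,2])<.006;print('slope x,y',np.linalg.lstsq(A[k][:,:2],A[k][:,2],rcond=None)[0])
manip.hand_in()
```

```text
((0.5722301006317139, -0.2914559543132782), (0.02306284010410309, 0.07677891105413437), 6.2046966552734375)
[0.13168392 0.13302345 0.13405688]
slope x,y [0.02370983 0.00130682]
the job is handed in; nothing more can be done
```

The job is done and handed in, with the arm's clock at about 23 s of the 72 s allowed. I took the rod by its handle and threaded it through the shifted hub. I then lifted the ring and laid the rod back in both forks with the ring hanging between them, and let go.

- **Feeling for the hole:** I read the hub from the wrist camera as about 9 mm off the ring's centre towards the ring's −y side. The rod slid in with no axial force above the roughly 1 N sensor noise.
- **Rod back in place:** The handle's centre is within about 1 mm of where it lay (0.5722, −0.2915 against 0.5719, −0.2906). Its direction is within 0.2°. The handle's top is at 0.133 m and level to within about 1.4°.
- **Ring:** It hangs about mid-way between the forks, judged by the wrist camera before lowering and by the scene picture after letting go. Nothing in the last pictures shows it touching anything but the rod.
- **Bystanders and robot:** The bowl, stomper, jar and pink look-alikes look unmoved in the final picture. The gripper was clear of everything at the end.
- **What disagreed:** The top camera read about 4 mm off in x and the wrist camera about 1 mm off sideways, both judged against the gripped rod. I corrected for both. A last check of the shaft's line after letting go returned no points, so the final rod check rests on the handle and the scene view.

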